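Open the filter compartment of a bench fume extractor

ROBOT

A 6-joint arm with a two-finger parallel gripper is mounted at the origin on the work surface. World frame = base frame: x ahead of the robot, y to its left, z up, the work surface at z = 0. Lengths are in mm, angles in rad, forces in N, time in s.
With the tool pointing down it reaches from about 325 to 900 mm from the base axis. Payload 3.5 kg.
Tool frame: the origin (TCP) lies between the finger pads; the fingertips stand 17 mm ahead of it and the grasp point (between the pads) lies 2 mm behind it (ctrl.tip_extent is the distance from the TCP to the fingertips, in mm); z points along the fingers, y is the direction in which the jaws open and shut (so a half turn about z gives the same grasp; the last joint's range is limited). The gripper opens to 85 mm and grips with 20 to 120 N. Pads are 22 mm wide; open, the fingers measure 114 mm over their backs; the gripper's body (76 mm by 85 mm) begins 54 mm behind the grasp point. The pads swing forward as they close: fully open they stand 13 mm farther back than shut.
Start: joints at [-1.286, 0.276, -0.026, 1.268, 0, 1.467], TCP at [236.333, -578.592, 248.313] pointing down, gripper open.
Joint ranges: [-3.12, 3.12], [-0.85, 1.88], [-1.08, 1.24], [-1.95, 2.15], [-1.57, 1.53], [-3.14, 3.14]. Speed limits (rad/s): [2.57, 2.57, 3.14, 3.14, 3.14, 3.14].

INTERFACE

Orientations are given as a unit quaternion [w, x, y, z].
In Python, from rig import ctrl gives the robot as it stands.
- The arm moves only by the shell command python3 -m inch 'ROWS' [FORCE]. ROWS is JSON, a list of rows, each an object of numbers: "fingers": the closure, from -1 (fully open) to 1 (shut), so that 0 is half open; "tx", "ty", "tz": the shift along the world's x, y, z in mm; "rx", "ry", "rz": the turn, a rotation vector about the world's x, y, z in rad. A call has exactly 10 rows; each row shifts and turns the pose as measured when the row begins; what a row does not reach is not made up. A row lasts 1/10 s, in which the tool goes at most 50 mm and 8.59 degrees, less where a joint would pass 70% of its speed; a pose out of reach is approached as far as the arm can. A call is refused whole if a number of a shift passes 50 or a number of a turn 0.15, either way. A call with a gripper value outside its range is refused whole. The fingers move at their own pace and stop on an object; FORCE is the grip in N (left out, the last holds). Time passes only in rows, so rows that do not move let the fingers close, or fill a call up. It gives the time, the measured TCP pose, the force and the opening at its end, in the units of the state.
- ctrl.sense(): the state, without advancing time (a new reading comes with each control period).
- ctrl.snapshot(name): name is "side" or "top"; returns a dict with "image" (420x560x3 uint8, red, green, blue), "depth" (420x560 float32, mm along the optical axis (not along the pixel's ray), 0 where there is no reading), "fx", "fy", "cx", "cy" (pixels), "origin" and "attitude" of the camera in the world. Camera axes: x right, y down, z forward; pixel columns grow to the right and rows downward; lengths in mm; the calibration is good to about 2 mm. A picture is of the moment at which its call begins.
- ctrl.hand_in(): hands the job in, once; it reports no verdict.
The state is a dict: "time_s": time; "qpos": joint angles; "joint_vel": joint speeds; "joint_torque": joint torques, N m; "tool_pos": TCP position; "orientation": TCP orientation; "contact_force": force on the tool from outside, world axes, zero at the start; "torque": the same for the moment, N m; "grip_width": finger opening in mm.
Only numpy, scipy, OpenCV 4.12 (cv2) and the standard library are available. Lean on these libraries where they do the work, as an engineer would, in place of code of your own. Each camera call takes 0.05 s, during which the arm holds its last target. There are 200 camera calls.

TASK

Open the filter compartment of the fume extractor so that its filter can be changed: press the orange snap tab in until the blue cover springs loose, then push the cover along by its ridge until it is completely clear of the guides and the filter opening, and leave it lying flat on top of the housing. Do all of it by pressing and pushing with the fingertips: do not pinch, lift or force the cover, and leave the other things where they are.

Things in the scene. Friction and masses are not known exactly. Their poses are not given: they have to be found in the camera images.
- unit: Bench fume extractor, fixed: a cream box with a flat dark top deck at z = 130 mm. Origin on the table, mid-width, 145 mm from the tab end: the box spans x -145 to +245, y +-105 mm. z is up; +x is the way the cover slides off. Behind the cover a black latch block 12 mm high (x -141 to -103 mm) has the orange tab in its middle
- opening (a point): Centre of the filter opening (105 mm along x, 96 mm along y) under the cover, at deck height, 27.5 mm behind the unit's origin; axes as the unit's
- guide_end (a point): Middle between the far ends of the two aluminium guides, at deck height, 30 mm ahead of the unit's origin. The guides run from here 120 mm back along x, at y +-60 to +-73 mm, stand 17 mm above the deck and hook over the cover's edges. Ahead of here the deck is bare for 207 mm, up to a rim 10 mm high: the cover goes there
- tab (a joint): Travel of the orange snap tab: 0 standing out, 0.008 m pressed fully in (straight down). Sprung: 2 N at the start of its travel to 6 N at the end, plus up to about 4 N of friction while it holds the cover. It comes out again when let go. Beyond about 0.005 m its tooth lets go of the cover
- tab_top (a point): Middle of the top face of the orange tab (26 mm along the unit's x, 36 mm along y); 20 mm above the deck when standing out; it moves with the tab
- cover: Blue plastic filter cover, loose, 135 long (x), 130 wide (y), its top face 10 mm above its underside, about 160 g. Origin mid-underside, axes as the unit's; seated, it lies over point opening and cannot slide. When the tab is pressed in, two spring pins shove it about 14 mm along the unit's +x; after that it slides against 0.5 to 1.5 N. It has left the guides when 125 mm from its seat
- cover_rear (a point): Middle of the cover's rear edge (towards the tab), 6 mm above its underside; 67.5 mm behind the cover's origin
- ridge (a point): Middle of the top of the finger ridge on the cover: an upright rib 10 mm thick (x), 70 mm long (y), standing 16 mm above the cover's top face, 8 mm ahead of the cover's origin. This point is 26 mm above the cover's underside. Behind it the cover's top is free for 70 mm
- nozzle: Copper torch nozzle standing on the deck beside the cover's way, 25 mm across and 48 mm high; origin under its centre. Leave alone
- tip_jar: Small white jar with a red cap standing on the deck on the other side, 30 mm across and 45 mm high; origin under its centre. Leave alone
- spray: Spray can on the table, 65 mm across and 160 mm high; origin under its centre. Leave alone
- spare_filter: Spare filter cassette on the table, 104 x 95 x 30 mm; origin under its centre. Leave alone
- magnet_square: Red magnetic welding square lying on the table, 90 x 92 x 18 mm; origin under the middle of its long leg. Leave alone
- lock_bolt: Steel clamping bolt standing on the table, 40 mm across and 80 mm high; origin under its centre. Leave alone
- wire_brush: Wire brush with a wooden handle lying bristles down on the table, 245 x 30 x 34 mm; origin on the table, near its middle. Leave alone
Not all that is in view belongs to the job. Several things have the shape of the cover; the one meant has the colours described above.

How it is judged:
By the outcome, as a careful person would: the job done as asked, in the order asked, and still so for the second after the job is handed in, with the robot touching nothing.
It also fails if it takes over 48 s, if anything falls off the work surface, if the arm or the gripper's body presses on something with over 40 N, if the wrist force passes 120 N, or if a joint passes its speed limit or range.

## Working session

There is one attempt and no reset: what is moved stays moved. The work goes in short steps, Python scripts to look and compute and a shell command to move; the robot and the scene stay as the last step left them, time stands still between calls to the robot, and variables do not carry over. Pictures are saved under pics/ and viewed, about 8 in all and at most 12, crops included, and the job is handed in when it is done.

```bash
mkdir -p pics; ls
python3 - <<'E'
from rig import ctrl
import cv2,numpy as np
for n in("top","side"):
    s=ctrl.snapshot(n); cv2.imwrite(f"pics/{n}0.png",s["image"][:,:,::-1]); np.savez(f"pics/{n}0.npz",**s)
    print(n,s["fx"],s["cx"],s["cy"],s["origin"],s["attitude"])
print(ctrl.sense(),ctrl.tip_extent)
E
```

```text
pics
top 470.6166876299136 274.2583119009699 212.44569608651278 [ 328.17410891   19.84099429 1240.53348633] [ 0.06204515 -0.69694384  0.71102225 -0.06976425]
side 445.28879294034726 290.47106551447933 201.2969502664563 [ 72.55012563 856.33444536 663.94315176] [ 0.11720923 -0.2234957   0.8351169  -0.48876521]
{'time_s': 0.1, 'qpos': array([-1.28639765e+00,  2.77083950e-01, -2.77369932e-02,  1.26802226e+00,
       -2.21626033e-05,  1.46739599e+00]), 'joint_vel': array([ 0.00049232, -0.00145785,  0.00437412,  0.00103433, -0.00068202,
        0.00105773]), 'joint_torque': array([ 1.22134477e-05, -4.46710181e+01,  2.96127856e+01,  8.51284422e-03,
       -8.61183116e-05,  1.67975526e-05]), 'tool_pos': array([ 236.13910391, -577.94358062,  247.25790061]), 'orientation': array([-1.01824904e-03,  9.81259798e-01,  1.92686692e-01, -1.03529923e-04]), 'contact_force': array([ 0.63722382,  0.15621113, -0.524763  ]), 'torque': array([ 0.04353289, -0.03065937, -0.01877319]), 'grip_width': 85.25104772305684} 17.0
```

View pics/top0.png

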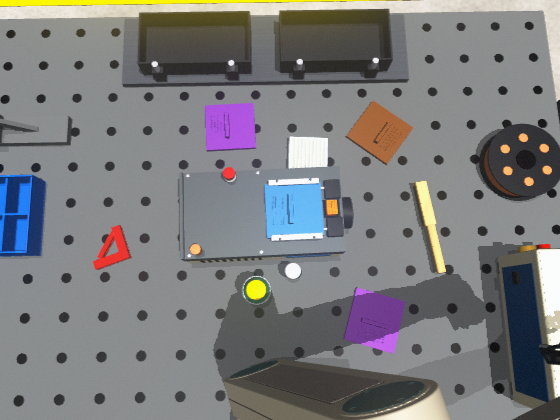

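View pics/side0.png

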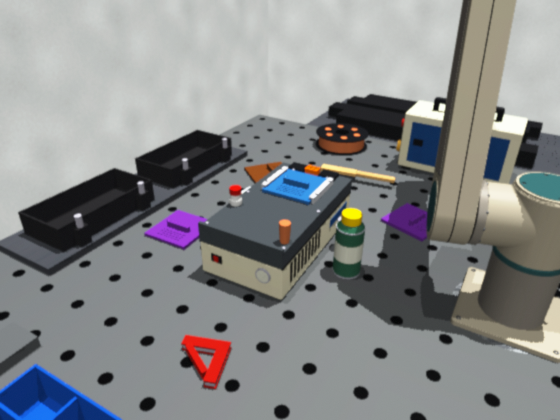

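The top view shows the unit with its blue cover at px (295,210), the orange tab at (332,207), the jar at (229,174) and the nozzle at (195,249). Cover-shaped candidates are blue (295,210), purple (230,127), purple (375,320) and brown (380,132). Only the blue one lies in the guides beside the orange tab, so that is the one meant. I'll confirm it in a crop and measure.

```bash
cat > h.py <<'E'
import numpy as np,cv2
from scipy.spatial.transform import Rotation as R
def rays(s,px):
    px=np.atleast_2d(px).astype(float)
    d=np.c_[(px[:,0]-s["cx"])/s["fx"],(px[:,1]-s["cy"])/s["fy"],np.ones(len(px))]
    q=s["attitude"]; return R.from_quat([q[1],q[2],q[3],q[0]]).apply(d)
def onplane(s,px,z):
    d=rays(s,px); o=s["origin"]; return o+d*((z-o[2])/d[:,2])[:,None]
def bycolor(s,lo,hi,box):
    h=cv2.cvtColor(s["image"],cv2.COLOR_RGB2HSV); m=cv2.inRange(h,lo,hi)
    k=np.zeros_like(m); x0,y0,x1,y1=box; k[y0:y1,x0:x1]=m[y0:y1,x0:x1]
    c=max(cv2.findContours(k,cv2.RETR_EXTERNAL,cv2.CHAIN_APPROX_NONE)[0],key=cv2.contourArea)
    return c[:,0,:]
def rect(s,c,z):
    p=onplane(s,c,z)[:,:2].astype(np.float32); (cx,cy),wh,a=cv2.minAreaRect(p); return np.round([cx,cy,*wh,a],1)
E
python3 - <<'E'
from h import *
s=dict(np.load("pics/top0.npz"))
im=s["image"][:,:,::-1]
cv2.imwrite("pics/crop0.png",cv2.resize(im[155:270,170:360],None,fx=4,fy=4,interpolation=cv2.INTER_CUBIC))
B=((95,100,80),(115,255,255),(250,165,335,255))
O=((5,150,120),(20,255,255),(318,190,345,225))
c=bycolor(s,*B);print("cover",rect(s,c,140))
t=bycolor(s,*O);print("tab",rect(s,t,150))
# sides: fit of depth deck region
d=s["depth"]; v,u=np.mgrid[155:275,165:360]; u=u.ravel();v=v.ravel(); Z=d[v,u]
P=s["origin"]+rays(s,np.c_[u,v])*Z[:,None]
k=(abs(P[:,2]-130)<6); print("deck z",np.median(P[k,2]),rect(s,np.c_[u,v][k],130))
k=(abs(P[:,2]-140)<3)
for n,lo,hi,box,z in(("jar",(0,150,100),(4,255,255),(220,160,240,185),175),("noz",(3,100,80),(18,255,255),(180,238,210,262),178)):
    c=bycolor(s,lo,hi,box);print(n,rect(s,c,z))
E
```

```text
cover [543.5 -40.5 129.  136.8   1.7]
tab [ 544.6 -130.    26.2   33.8   88.9]
deck z 130.60426503815734 [540.5  36.9 210.9 391.8   1.7]
jar [627.7 111.1  21.1  24.3  89.7]
noz [448.1 185.9  25.1  22.7  88.9]
```

View pics/crop0.png

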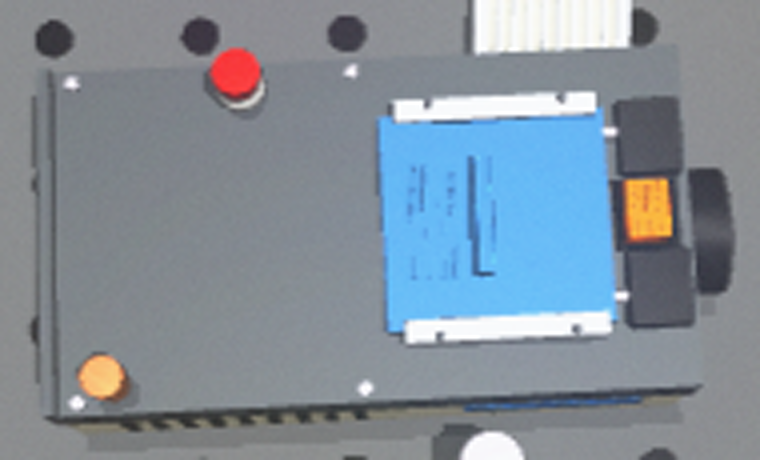

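Crop: the blue cover sits between the white guides, with the orange tab at crop (648,208), the nozzle at (102,377) and the jar at (237,72). Unit +x is about (-0.028, 1.0) in the world, and the tab is at about (544.6,-130). I'll move over the tab with the fingers shut and the jaws turned along unit y (world x).

```bash
python3 -m inch '[{"tx":15,"ty":25,"rz":0.12,"fingers":1},{"tx":15,"ty":25,"rz":0.12,"fingers":1},{"tx":15,"ty":25,"rz":0.12,"fingers":1},{"tx":15,"ty":25,"rz":0.12,"fingers":1},{"tx":15,"ty":25,"rz":0.12,"fingers":1},{"tx":15,"ty":25,"rz":0.12,"fingers":1},{"tx":15,"ty":25,"rz":0.12,"fingers":1},{"tx":15,"ty":25,"rz":0.12,"fingers":1},{"tx":15,"ty":25,"rz":0.12,"fingers":1},{"tx":15,"ty":25,"rz":0.12,"fingers":1}]' 20
cat > st.py <<'E'
from h import *
from rig import ctrl
s=ctrl.sense(); q=s["orientation"]; M=R.from_quat([q[1],q[2],q[3],q[0]]).as_matrix()
u=np.array([-.028,.9996]); p=s["tool_pos"]; o=np.array([541.9,-13.1])
print("t",round(s["time_s"],2),"tcp",p.round(1),"unit xy",((p[:2]-o)@u).round(1),((p[:2]-o)@[-u[1],u[0]]).round(1),"jaw ang",np.degrees(np.arctan2(M[1,1],M[0,1])).round(1),"z",M[:,2].round(3),"F",s["contact_force"].round(1),"w",round(s["grip_width"],1),"tip",ctrl.tip_extent,"q",s["qpos"].round(2))
E
python3 st.py
python3 - <<'E'
from h import *
s=dict(np.load("pics/top0.npz"));v,u=np.mgrid[195:230:5,340:358:3]
P=s["origin"]+rays(s,np.c_[u.ravel(),v.ravel()])*s["depth"][v,u].ravel()[:,None]
print(P[:,2].reshape(v.shape).round())
E
```

```text
t 0.1 tcp [ 236.1 -577.9  247.3] unit xy -556.1 321.5 jaw ang -67.8 z [-0.001  0.002 -1.   ] F [ 0.6  0.2 -0.5] w 85.3 tip 17.0 q [-1.29  0.28 -0.03  1.27 -0.    1.47]
[[ 1.420e+02 -1.000e+00  1.000e+00  0.000e+00 -3.000e+00 -4.000e+00]
 [ 1.320e+02  9.500e+01  9.400e+01  9.500e+01  1.000e+00  2.000e+00]
 [ 1.300e+02  1.030e+02  1.050e+02  1.010e+02  9.900e+01 -0.000e+00]
 [ 1.290e+02  1.020e+02  1.241e+03  1.020e+02  1.000e+02 -2.000e+00]
 [ 1.290e+02  9.900e+01  1.000e+02  9.500e+01  9.800e+01 -2.000e+00]
 [ 1.430e+02  1.280e+02  9.500e+01  9.400e+01  9.400e+01  4.000e+00]
 [ 1.450e+02  1.330e+02  8.000e+01  8.400e+01  8.000e+01 -1.000e+00]]schema error: expected keys fingers, tx, ty, tz, rx, ry, rz
```

```bash
python3 -m inch '[{"fingers":1,"tx":15,"ty":25,"tz":0,"rx":0,"ry":0,"rz":0.12},{"fingers":1,"tx":15,"ty":25,"tz":0,"rx":0,"ry":0,"rz":0.12},{"fingers":1,"tx":15,"ty":25,"tz":0,"rx":0,"ry":0,"rz":0.12},{"fingers":1,"tx":15,"ty":25,"tz":0,"rx":0,"ry":0,"rz":0.12},{"fingers":1,"tx":15,"ty":25,"tz":0,"rx":0,"ry":0,"rz":0.12},{"fingers":1,"tx":15,"ty":25,"tz":0,"rx":0,"ry":0,"rz":0.12},{"fingers":1,"tx":15,"ty":25,"tz":0,"rx":0,"ry":0,"rz":0.12},{"fingers":1,"tx":15,"ty":25,"tz":0,"rx":0,"ry":0,"rz":0.12},{"fingers":1,"tx":15,"ty":25,"tz":0,"rx":0,"ry":0,"rz":0.12},{"fingers":1,"tx":15,"ty":25,"tz":0,"rx":0,"ry":0,"rz":0.12}]' 20; python3 st.py
```

```text
time_s: 1.1
tool_pos: [386.4, -318.5, 240.8]
orientation: [-0.005, 0.686, 0.728, -0.002]
contact_force: [-0.8, -0.5, -0.3]
grip_width: -0.3
t 1.1 tcp [ 386.4 -318.5  240.8] unit xy -300.9 164.0 jaw ang 3.4 z [-0.01   0.004 -1.   ] F [-0.8 -0.5 -0.3] w -0.3 tip 17.0 q [-0.82  0.07 -0.29  1.22 -0.    0.7 ]
```

```bash
python3 -m inch '[{"fingers":1,"tx":20,"ty":24,"tz":0,"rx":0,"ry":-0.01,"rz":-0.03},{"fingers":1,"tx":20,"ty":24,"tz":0,"rx":0,"ry":0,"rz":0},{"fingers":1,"tx":20,"ty":24,"tz":0,"rx":0,"ry":0,"rz":0},{"fingers":1,"tx":20,"ty":24,"tz":0,"rx":0,"ry":0,"rz":0},{"fingers":1,"tx":20,"ty":24,"tz":0,"rx":0,"ry":0,"rz":0},{"fingers":1,"tx":20,"ty":24,"tz":0,"rx":0,"ry":0,"rz":0},{"fingers":1,"tx":20,"ty":24,"tz":0,"rx":0,"ry":0,"rz":0},{"fingers":1,"tx":18,"ty":20,"tz":-10,"rx":0,"ry":0,"rz":0},{"fingers":1,"tx":0,"ty":0,"tz":-15,"rx":0,"ry":0,"rz":0},{"fingers":1,"tx":0,"ty":0,"tz":0,"rx":0,"ry":0,"rz":0}]' 20; python3 st.py
python3 - <<'E'
from h import *
from rig import ctrl
for n in("side","top"):
    s=ctrl.snapshot(n); cv2.imwrite(f"pics/{n}1.png",s["image"][:,:,::-1]); np.savez(f"pics/{n}1.npz",**s)
im=cv2.imread("pics/side1.png")[110:290,200:400]; cv2.imwrite("pics/side1c.png",cv2.resize(im,None,fx=3.3,fy=3.3,interpolation=cv2.INTER_CUBIC))
E
```

```text
time_s: 2.1
tool_pos: [548.5, -116.0, 211.0]
orientation: [-0.005, 0.695, 0.719, 0.002]
contact_force: [-1.0, 0.2, -0.1]
grip_width: 0.2
t 2.1 tcp [ 548.5 -116.   211. ] unit xy -103.1 -3.7 jaw ang 2.0 z [-0.005  0.009 -1.   ] F [-1.   0.2 -0.1] w 0.2 tip 17.0 q [-0.33  0.19 -0.22  1.17  0.01  1.21]
```

View pics/side1c.png

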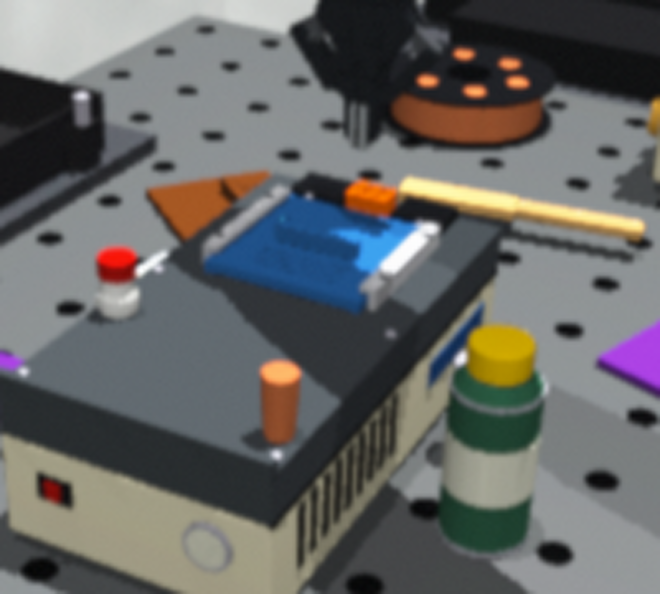

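The side view shows the shut fingers clear above the deck at crop (362,130), with the tab below at (371,197). I'll correct laterally and come down close to the tab.

```bash
python3 -m inch '[{"fingers":1,"tx":-4,"ty":-7,"tz":0,"rx":0.009,"ry":-0.005,"rz":0},{"fingers":1,"tx":0,"ty":-7,"tz":-5,"rx":0,"ry":0,"rz":0},{"fingers":1,"tx":0,"ty":0,"tz":-8,"rx":0,"ry":0,"rz":0},{"fingers":1,"tx":0,"ty":0,"tz":-8,"rx":0,"ry":0,"rz":0},{"fingers":1,"tx":0,"ty":0,"tz":-8,"rx":0,"ry":0,"rz":0},{"fingers":1,"tx":0,"ty":0,"tz":-5,"rx":0,"ry":0,"rz":0},{"fingers":1,"tx":0,"ty":0,"tz":-2,"rx":0,"ry":0,"rz":0},{"fingers":1,"tx":0,"ty":0,"tz":0,"rx":0,"ry":0,"rz":0},{"fingers":1,"tx":0,"ty":0,"tz":0,"rx":0,"ry":0,"rz":0},{"fingers":1,"tx":0,"ty":0,"tz":0,"rx":0,"ry":0,"rz":0}]' 20; python3 st.py
```

```text
time_s: 3.2
tool_pos: [544.3, -134.8, 175.6]
orientation: [-0.004, 0.697, 0.717, 0.008]
contact_force: [0.4, -0.2, -0.6]
grip_width: 0.3
t 3.2 tcp [ 544.3 -134.8  175.6] unit xy -121.7 1.0 jaw ang 1.7 z [ 0.006  0.017 -1.   ] F [ 0.4 -0.2 -0.6] w 0.3 tip 17.0 q [-0.37  0.21 -0.27  1.09  0.02  1.17]
```

```bash
python3 -m inch '[{"fingers":1,"tx":0,"ty":4,"tz":-3,"rx":-0.017,"ry":0.006,"rz":0},{"fingers":1,"tx":0,"ty":0,"tz":-3,"rx":0,"ry":0,"rz":0},{"fingers":1,"tx":0,"ty":0,"tz":-2,"rx":0,"ry":0,"rz":0},{"fingers":1,"tx":0,"ty":0,"tz":-2,"rx":0,"ry":0,"rz":0},{"fingers":1,"tx":0,"ty":0,"tz":-2,"rx":0,"ry":0,"rz":0},{"fingers":1,"tx":0,"ty":0,"tz":-2,"rx":0,"ry":0,"rz":0},{"fingers":1,"tx":0,"ty":0,"tz":0,"rx":0,"ry":0,"rz":0},{"fingers":1,"tx":0,"ty":0,"tz":0,"rx":0,"ry":0,"rz":0},{"fingers":1,"tx":0,"ty":0,"tz":0,"rx":0,"ry":0,"rz":0},{"fingers":1,"tx":0,"ty":0,"tz":0,"rx":0,"ry":0,"rz":0}]' 20; python3 st.py
```

```text
time_s: 4.2
tool_pos: [545.3, -130.4, 163.7]
orientation: [0.002, 0.696, 0.718, -0.0]
contact_force: [-1.6, 0.1, 3.0]
grip_width: -0.1
t 4.2 tcp [ 545.3 -130.4  163.7] unit xy -117.3 -0.1 jaw ang 1.7 z [ 0.002 -0.003 -1.   ] F [-1.6  0.1  3. ] w -0.1 tip 17.0 q [-0.35  0.22 -0.28  1.06 -0.    1.19]
```

```bash
python3 -m inch '[{"fingers":1,"tx":0,"ty":0,"tz":-2,"rx":0,"ry":0,"rz":0},{"fingers":1,"tx":0,"ty":0,"tz":-2,"rx":0,"ry":0,"rz":0},{"fingers":1,"tx":0,"ty":0,"tz":-2,"rx":0,"ry":0,"rz":0},{"fingers":1,"tx":0,"ty":0,"tz":0,"rx":0,"ry":0,"rz":0},{"fingers":1,"tx":0,"ty":0,"tz":0,"rx":0,"ry":0,"rz":0},{"fingers":1,"tx":0,"ty":0,"tz":0,"rx":0,"ry":0,"rz":0},{"fingers":1,"tx":0,"ty":0,"tz":0,"rx":0,"ry":0,"rz":0},{"fingers":1,"tx":0,"ty":0,"tz":0,"rx":0,"ry":0,"rz":0},{"fingers":1,"tx":0,"ty":0,"tz":0,"rx":0,"ry":0,"rz":0},{"fingers":1,"tx":0,"ty":0,"tz":0,"rx":0,"ry":0,"rz":0}]' 20; python3 st.py
cat > cov.py <<'E'
import sys
from h import *
from rig import ctrl
n=sys.argv[1]
for v in("top","side"):
    s=ctrl.snapshot(v); cv2.imwrite(f"pics/{v}{n}.png",s["image"][:,:,::-1]); np.savez(f"pics/{v}{n}.npz",**s)
    box=(175,165,335,255) if v=="top" else (205,160,340,235)
    try:
        c=bycolor(s,(95,100,60),(118,255,255),box); print(v,"blue",rect(s,c,140),"px",c.min(0),c.max(0))
    except Exception as e: print(v,e)
E
python3 cov.py 2
```

```text
time_s: 5.2
tool_pos: [545.4, -130.4, 160.3]
orientation: [0.002, 0.696, 0.718, 0.0]
contact_force: [-1.5, 1.2, 4.4]
grip_width: -0.1
t 5.2 tcp [ 545.4 -130.4  160.3] unit xy -117.4 -0.2 jaw ang 1.7 z [ 0.003 -0.003 -1.   ] F [-1.5  1.2  4.4] w -0.1 tip 17.0 q [-0.35  0.22 -0.29  1.05 -0.    1.19]
top blue [543.1 -26.4 131.1 135.2   2.2] px [258 184] [315 238]
side blue [538.7 -21.7 139.1 157.5   1.4] px [259 171] [323 207]
```

The tab is in, and the cover has jumped about 14 mm (from y -40.5 to -26.4). I'll rise, open the fingers partly for two push points, and come down behind the ridge.

```bash
python3 -m inch '[{"fingers":1,"tx":0,"ty":0,"tz":10,"rx":0,"ry":0,"rz":0},{"fingers":1,"tx":0,"ty":0,"tz":15,"rx":0,"ry":0,"rz":0},{"fingers":0.3,"tx":0,"ty":10,"tz":10,"rx":0,"ry":0,"rz":0},{"fingers":0.3,"tx":-1,"ty":20,"tz":0,"rx":0,"ry":0,"rz":0},{"fingers":0.3,"tx":0,"ty":20,"tz":0,"rx":0,"ry":0,"rz":0},{"fingers":0.3,"tx":-1,"ty":20,"tz":0,"rx":0,"ry":0,"rz":0},{"fingers":0.3,"tx":0,"ty":5,"tz":0,"rx":0,"ry":0,"rz":0},{"fingers":0.3,"tx":0,"ty":0,"tz":0,"rx":0,"ry":0,"rz":0},{"fingers":0.3,"tx":0,"ty":0,"tz":0,"rx":0,"ry":0,"rz":0},{"fingers":0.3,"tx":0,"ty":0,"tz":0,"rx":0,"ry":0,"rz":0}]' 20; python3 st.py
```

```text
time_s: 6.3
tool_pos: [544.2, -52.1, 196.8]
orientation: [0.003, 0.697, 0.717, 0.0]
contact_force: [-0.8, -0.1, -0.8]
grip_width: 29.9
t 6.3 tcp [544.2 -52.1 196.8] unit xy -39.1 -1.2 jaw ang 1.7 z [ 0.005 -0.004 -1.   ] F [-0.8 -0.1 -0.8] w 29.9 tip 17.0 q [-0.21  0.17 -0.27  1.12 -0.    1.33]
```

```bash
python3 -m inch '[{"fingers":0.3,"tx":-1,"ty":0,"tz":-8,"rx":0,"ry":0.005,"rz":0},{"fingers":0.3,"tx":0,"ty":0,"tz":-8,"rx":0,"ry":0,"rz":0},{"fingers":0.3,"tx":0,"ty":0,"tz":-8,"rx":0,"ry":0,"rz":0},{"fingers":0.3,"tx":0,"ty":0,"tz":-5,"rx":0,"ry":0,"rz":0},{"fingers":0.3,"tx":0,"ty":0,"tz":-3,"rx":0,"ry":0,"rz":0},{"fingers":0.3,"tx":0,"ty":0,"tz":-3,"rx":0,"ry":0,"rz":0},{"fingers":0.3,"tx":0,"ty":0,"tz":-1,"rx":0,"ry":0,"rz":0},{"fingers":0.3,"tx":0,"ty":0,"tz":0,"rx":0,"ry":0,"rz":0},{"fingers":0.3,"tx":0,"ty":0,"tz":0,"rx":0,"ry":0,"rz":0},{"fingers":0.3,"tx":0,"ty":0,"tz":0,"rx":0,"ry":0,"rz":0}]' 20; python3 st.py
python3 - <<'E'
from h import *
from rig import ctrl
s=ctrl.snapshot("side"); im=s["image"][140:240,220:370,::-1]; cv2.imwrite("pics/side3c.png",cv2.resize(im,None,fx=5,fy=5,interpolation=cv2.INTER_CUBIC))
E
```

```text
time_s: 7.3
tool_pos: [542.9, -54.2, 157.1]
orientation: [0.001, 0.698, 0.716, -0.002]
contact_force: [-0.2, -0.6, -0.6]
grip_width: 30.1
t 7.3 tcp [542.9 -54.2 157.1] unit xy -41.1 0.1 jaw ang 1.5 z [-0.001 -0.004 -1.   ] F [-0.2 -0.6 -0.6] w 30.1 tip 17.0 q [-0.22  0.2  -0.32  1.05 -0.    1.33]
```

View pics/side3c.png

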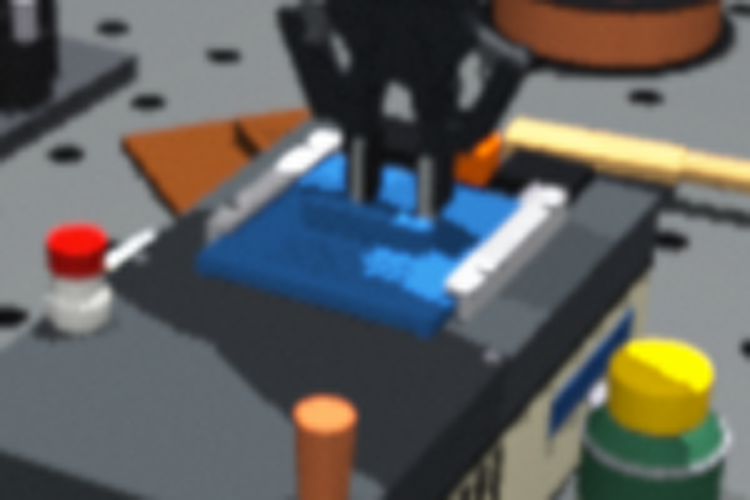

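Crop: both fingertips are just above the cover at (362,195) and (428,215), behind the ridge at about (390,215). There is no contact force. I'll raise 2 mm and push.

```bash
python3 -m inch '[{"fingers":0.3,"tx":0,"ty":0,"tz":2,"rx":0,"ry":0,"rz":0},{"fingers":0.3,"tx":0,"ty":5,"tz":0,"rx":0,"ry":0,"rz":0},{"fingers":0.3,"tx":-0.2,"ty":5,"tz":0,"rx":0,"ry":0,"rz":0},{"fingers":0.3,"tx":-0.2,"ty":5,"tz":0,"rx":0,"ry":0,"rz":0},{"fingers":0.3,"tx":-0.2,"ty":5,"tz":0,"rx":0,"ry":0,"rz":0},{"fingers":0.3,"tx":-0.2,"ty":5,"tz":0,"rx":0,"ry":0,"rz":0},{"fingers":0.3,"tx":-0.2,"ty":5,"tz":0,"rx":0,"ry":0,"rz":0},{"fingers":0.3,"tx":-0.2,"ty":5,"tz":0,"rx":0,"ry":0,"rz":0},{"fingers":0.3,"tx":-0.2,"ty":5,"tz":0,"rx":0,"ry":0,"rz":0},{"fingers":0.3,"tx":-0.2,"ty":5,"tz":0,"rx":0,"ry":0,"rz":0}]' 20; python3 st.py; python3 cov.py 4
```

```text
time_s: 8.35
tool_pos: [541.5, -5.8, 159.6]
orientation: [0.002, 0.698, 0.716, -0.002]
contact_force: [0.6, -1.0, 0.2]
grip_width: 30.0
t 8.35 tcp [541.5  -5.8 159.6] unit xy 7.3 0.2 jaw ang 1.5 z [-0.    -0.006 -1.   ] F [ 0.6 -1.   0.2] w 30.0 tip 17.0 q [-0.13  0.19 -0.33  1.05 -0.01  1.42]
top blue [590.8  67.5   4.8  27.1  89.4] px [247 185] [249 196]
side blue [538.2   7.2 139.4 157.4   1.5] px [253 176] [319 213]
```

Going to plan: the cover moved another 29 mm. Continuing.

```bash
python3 -m inch '[{"fingers":0.3,"tx":-0.2,"ty":6,"tz":0,"rx":0,"ry":0,"rz":0},{"fingers":0.3,"tx":-0.2,"ty":6,"tz":0,"rx":0,"ry":0,"rz":0},{"fingers":0.3,"tx":-0.2,"ty":6,"tz":0,"rx":0,"ry":0,"rz":0},{"fingers":0.3,"tx":-0.2,"ty":6,"tz":0,"rx":0,"ry":0,"rz":0},{"fingers":0.3,"tx":-0.2,"ty":6,"tz":0,"rx":0,"ry":0,"rz":0},{"fingers":0.3,"tx":-0.2,"ty":6,"tz":0,"rx":0,"ry":0,"rz":0},{"fingers":0.3,"tx":-0.2,"ty":6,"tz":0,"rx":0,"ry":0,"rz":0},{"fingers":0.3,"tx":-0.2,"ty":6,"tz":0,"rx":0,"ry":0,"rz":0},{"fingers":0.3,"tx":-0.2,"ty":6,"tz":0,"rx":0,"ry":0,"rz":0},{"fingers":0.3,"tx":-0.2,"ty":5,"tz":0,"rx":0,"ry":0,"rz":0}]' 20; python3 st.py; python3 cov.py 5
```

```text
time_s: 9.45
tool_pos: [539.2, 58.1, 159.6]
orientation: [0.002, 0.698, 0.716, -0.002]
contact_force: [-0.1, -0.9, 0.1]
grip_width: 29.8
t 9.45 tcp [539.2  58.1 159.6] unit xy 71.3 0.7 jaw ang 1.5 z [-0.    -0.006 -1.   ] F [-0.1 -0.9  0.1] w 29.8 tip 17.0 q [-0.01  0.2  -0.33  1.05 -0.01  1.54]
top blue [542.4   7.4 117.2  17.1   1.2] px [269 186] [278 234]
side blue [535.1  71.3 140.8 154.1   1.9] px [238 186] [310 222]
```

```bash
python3 -m inch '[{"fingers":0.3,"tx":-0.1,"ty":5,"tz":0,"rx":0,"ry":0,"rz":0},{"fingers":0.3,"tx":-0.1,"ty":5,"tz":0,"rx":0,"ry":0,"rz":0},{"fingers":0.3,"tx":-0.1,"ty":5,"tz":0,"rx":0,"ry":0,"rz":0},{"fingers":0.3,"tx":-0.1,"ty":5,"tz":0,"rx":0,"ry":0,"rz":0},{"fingers":0.3,"tx":-0.1,"ty":5,"tz":0,"rx":0,"ry":0,"rz":0},{"fingers":0.3,"tx":-0.1,"ty":5,"tz":0,"rx":0,"ry":0,"rz":0},{"fingers":0.3,"tx":-0.1,"ty":5,"tz":0,"rx":0,"ry":0,"rz":0},{"fingers":0.3,"tx":-0.1,"ty":5,"tz":0,"rx":0,"ry":0,"rz":0},{"fingers":0.3,"tx":-0.1,"ty":5,"tz":0,"rx":0,"ry":0,"rz":0},{"fingers":0.3,"tx":0,"ty":0,"tz":0,"rx":0,"ry":0,"rz":0}]' 20; python3 st.py; python3 cov.py 6
python3 - <<'E'
from h import *
im=cv2.imread("pics/side6.png")[140:290,190:390]; cv2.imwrite("pics/side6c.png",cv2.resize(im,None,fx=4,fy=4,interpolation=cv2.INTER_CUBIC))
E
```

```text
time_s: 10.55
tool_pos: [538.1, 107.2, 159.6]
orientation: [0.002, 0.698, 0.716, -0.002]
contact_force: [0.0, 0.8, 0.6]
grip_width: 29.6
t 10.55 tcp [538.1 107.2 159.6] unit xy 120.3 0.4 jaw ang 1.5 z [-0.    -0.005 -1.   ] F [0.  0.8 0.6] w 29.6 tip 17.0 q [ 0.08  0.21 -0.31  1.05 -0.01  1.63]
top blue [539.8  64.9 129.8  34.9   1.9] px [241 185] [257 238]
side blue [535.1 119.  139.  151.9   1.4] px [226 194] [304 234]
```

View pics/side6c.png

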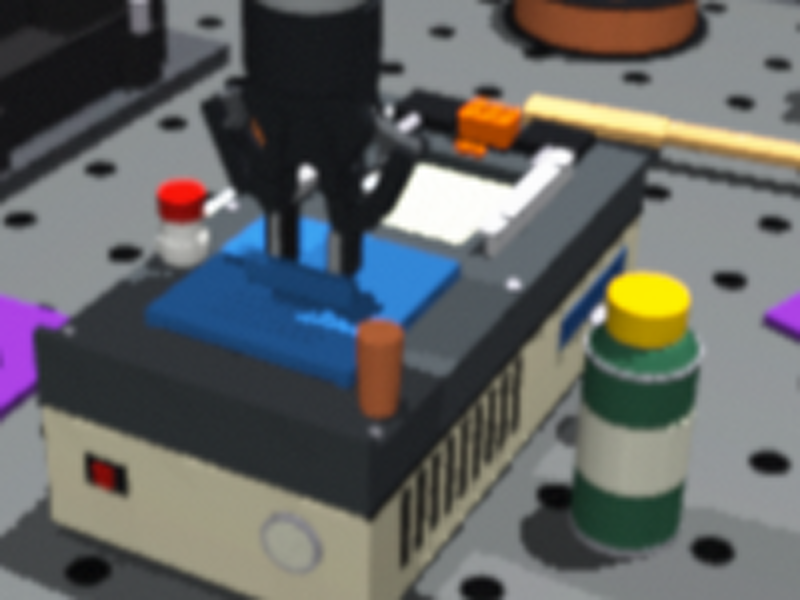

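The cover lies flat past the guides (crop (150,310)–(460,265)), the white filter opening is bare, and the jar (182,225) and nozzle (380,370) look untouched. I'll back off, rise and clear the view.

```bash
python3 -m inch '[{"fingers":0.3,"tx":0,"ty":-6,"tz":0,"rx":0,"ry":0,"rz":0},{"fingers":0.3,"tx":0,"ty":-4,"tz":5,"rx":0,"ry":0,"rz":0},{"fingers":0.3,"tx":0,"ty":0,"tz":15,"rx":0,"ry":0,"rz":0},{"fingers":0.3,"tx":0,"ty":0,"tz":25,"rx":0,"ry":0,"rz":0},{"fingers":0.3,"tx":0,"ty":0,"tz":30,"rx":0,"ry":0,"rz":0},{"fingers":0.3,"tx":-10,"ty":-30,"tz":20,"rx":0,"ry":0,"rz":0},{"fingers":0.3,"tx":-10,"ty":-40,"tz":0,"rx":0,"ry":0,"rz":0},{"fingers":0.3,"tx":-10,"ty":-40,"tz":0,"rx":0,"ry":0,"rz":0},{"fingers":0.3,"tx":-10,"ty":-40,"tz":0,"rx":0,"ry":0,"rz":0},{"fingers":0.3,"tx":-10,"ty":-40,"tz":0,"rx":0,"ry":0,"rz":0}]' 20
python3 -m inch '[{"fingers":0.3,"tx":-10,"ty":-40,"tz":0,"rx":0,"ry":0,"rz":0},{"fingers":0.3,"tx":-10,"ty":-40,"tz":0,"rx":0,"ry":0,"rz":0},{"fingers":0.3,"tx":-10,"ty":-40,"tz":0,"rx":0,"ry":0,"rz":0},{"fingers":0.3,"tx":-10,"ty":-30,"tz":0,"rx":0,"ry":0,"rz":0},{"fingers":0.3,"tx":0,"ty":-30,"tz":0,"rx":0,"ry":0,"rz":0},{"fingers":0.3,"tx":0,"ty":-20,"tz":0,"rx":0,"ry":0,"rz":0},{"fingers":0.3,"tx":0,"ty":0,"tz":0,"rx":0,"ry":0,"rz":0},{"fingers":0.3,"tx":0,"ty":0,"tz":0,"rx":0,"ry":0,"rz":0},{"fingers":0.3,"tx":0,"ty":0,"tz":0,"rx":0,"ry":0,"rz":0},{"fingers":0.3,"tx":0,"ty":0,"tz":0,"rx":0,"ry":0,"rz":0}]' 20
python3 st.py; python3 cov.py 7
python3 - <<'E'
from h import *
s=dict(np.load("pics/top7.npz"))
for n,lo,hi,box,z in(("jar",(0,150,100),(4,255,255),(220,160,240,185),175),("noz",(3,100,80),(18,255,255),(180,238,210,262),178)):
    print(n,rect(s,bycolor(s,lo,hi,box),z))
c=bycolor(s,(95,100,60),(118,255,255),(175,165,335,255)); m=np.zeros(s["depth"].shape,np.uint8); cv2.drawContours(m,[c],-1,1,-1); m=cv2.erode(m,np.ones((5,5)))
v,u=np.nonzero(m); P=s["origin"]+rays(s,np.c_[u,v])*s["depth"][v,u][:,None]
P=P[abs(P[:,2]-140)<6]; A=np.c_[P[:,:2]-P[:,:2].mean(0),np.ones(len(P))]; print("plane slopes,z",np.linalg.lstsq(A,P[:,2],rcond=None)[0].round(3))
E
```

```text
time_s: 11.65
tool_pos: [487.0, -100.6, 262.0]
orientation: [0.004, 0.696, 0.718, -0.001]
contact_force: [0.6, -0.3, 0.4]
grip_width: 30.3
time_s: 12.65
tool_pos: [439.8, -316.1, 266.7]
orientation: [0.007, 0.701, 0.713, -0.0]
contact_force: [-0.0, 0.9, 0.8]
grip_width: 29.9
t 12.65 tcp [ 439.8 -316.1  266.7] unit xy -300.0 110.5 jaw ang 1.0 z [ 0.01  -0.011 -1.   ] F [-0.   0.9  0.8] w 29.9 tip 17.0 q [-0.74  0.11 -0.19  1.25 -0.    0.81]
top blue [537.7 115.2 131.3 135.8   1.5] px [200 185] [257 241]
side blue [535.1 119.2 139.  151.6   1.4] px [226 192] [304 234]Traceback (most recent call last):
  File "<stdin>", line 4, in <module>
  File "h.py", line 12, in bycolor
    c=max(cv2.findContours(k,cv2.RETR_EXTERNAL,cv2.CHAIN_APPROX_NONE)[0],key=cv2.contourArea)
ValueError: max() iterable argument is empty
```

View pics/top7.png

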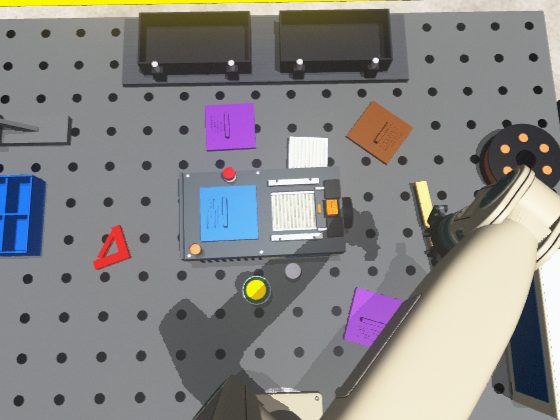

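Top view: the cover is at px (200–257,185–241), clear of the guides. The opening is bare, the jar is at (229,174), the nozzle at (195,249), and the robot is away from everything. The jar's colour check raised an error, so I'll repeat it and check flatness before handing in.

Run:
```python
from h import *
a=dict(np.load("pics/top0.npz"));b=dict(np.load("pics/top7.npz"))
for s in(a,b):
    for n,box,z in(("jar",(220,160,240,185),175),("noz",(180,238,210,262),178)):
        f=s["image"].astype(int); x0,y0,x1,y1=box; f=f[y0:y1,x0:x1]; v,u=np.nonzero(f[:,:,0]>f[:,:,2]+70); print(n,onplane(s,[[u.mean()+x0,v.mean()+y0]],z).round(1))
s=b; c=bycolor(s,(95,100,60),(118,255,255),(175,165,335,255)); m=np.zeros(s["depth"].shape,np.uint8); cv2.drawContours(m,[c],-1,1,-1); m=cv2.erode(m,np.ones((5,5)))
v,u=np.nonzero(m); P=s["origin"]+rays(s,np.c_[u,v])*s["depth"][v,u][:,None]
P=P[abs(P[:,2]-140)<8]; A=np.c_[P[:,:2]-P[:,:2].mean(0),np.ones(len(P))]; print("slopes,z",np.linalg.lstsq(A,P[:,2],rcond=None)[0].round(3))
from rig import ctrl
print(ctrl.hand_in())
```

```text
jar [[626.5 111.2 175. ]]
noz [[448.4 187.1 178. ]]
jar [[626.6 111.3 175. ]]
noz [[448.6 187.4 178. ]]
slopes,z [-0.00000e+00 -1.00000e-03  1.40548e+02]
the job is handed in; nothing more can be done
None
```

The filter compartment is open and the job is handed in, at about 12.7 s on the robot's clock. I pressed the orange tab in with shut fingers until the blue cover sprang about 14 mm. I then pushed the cover by its ridge with two fingertips, never pinching or lifting it, to about 156 mm from its seat. The last step was backing off and moving the arm clear.

**Last checks:**
- **Cover:** it lies flat, with its top at z ≈ 140.5 mm and slopes of at most 0.001. It is square to the unit and its rear edge is about 30 mm past the guide ends.
- **Opening:** the filter opening is bare in the final top view.
- **Other things:** the jar and nozzle measured within 0.4 mm of where they started. The things on the table I compared only by eye, and they looked unchanged. The arm hides part of the brush in the last picture.
- **Forces:** the end-of-call readings stayed below about 5 N.

**Checks that failed or disagreed:** the jar's first colour mask failed on shading and passed with a different one. The side-view estimates of the cover's position run about 4 to 5 mm off the top view, and I used the top view for the final figures.

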